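# Release the spindle and stand it on the comparator anvil

### The arm

A 6-joint arm with a two-finger parallel gripper is mounted at the origin on a cart in front of the work surface, level with it; the furniture and walls round the work are solid. World frame = base frame: x ahead of the robot, y to its left, z up, the work surface at z = 0. Lengths are in m, angles in degrees, forces in N, time in s.
With the tool pointing down it reaches from about 0.325 to 0.9 m from the base axis. Payload 6.1 kg.
Tool frame: the origin (TCP) lies midway between the tips of the shut fingers; the grasp point (between the pads) lies 19 mm behind it (bot.tcp_to_grasp is the distance from the TCP to the grasp point, in m); x points along the fingers, y is the direction in which the jaws open and shut, and the axes are right-handed (so a half turn about x gives the same grasp; the last joint's range is limited). The gripper opens to 87 mm and grips with 3 to 60 N. Pads are 19 mm wide; open, the fingers measure 117 mm over their backs; the gripper's body (75 mm by 190 mm) begins 51 mm behind the grasp point.
Start: joints at [-77.756, 12.628, 87.462, -0, 79.91, -7.225], TCP at [0.208, -0.589, 0.223] pointing down, gripper open.
Joint ranges: [-170.65, 170.65], [-52.31, 119.04], [5.05, 147.46], [-71.25, 251.25], [11.57, 151.72], [-153.62, 153.62]. Speed limits (degrees/s): [147.25, 147.25, 172.46, 180, 180, 180].

### API

Orientations are given as [roll, pitch, yaw] about the fixed x, y, z axes, in that order (R = Rz(yaw) Ry(pitch) Rx(roll)).
In Python, from workcell import monitor, snapshot, bot gives the robot as it stands.
- The arm moves only by the tool apply_moves, never from a script. Its argument "increments" is one flat list of numbers, 7 for each row, row after row: the shift along the tool's x, y, z in mm, then the turn, a rotation vector about the tool's x, y, z in degrees, then the opening, from 0 (shut) to 1 (fully open). In form: [dx, dy, dz, rx, ry, rz, jaw, dx, dy, dz, rx, ry, rz, jaw, ...]. A call has exactly 5 rows; each row shifts and turns the commanded pose from where the row before left it, along the tool's axes as they then stand; what a row does not reach is not made up. A row lasts 1/10 s, in which the tool goes at most 50 mm and 8.59 degrees, less where a joint would pass 70% of its speed; a pose out of reach is approached as far as the arm can. A call with a gripper value outside its range is refused whole. The fingers move at their own pace and stop on an object; "force" is the grip in N (left out, the last holds). Time passes only in rows, so rows that do not move let the fingers close, or fill a call up. It gives the time, the measured TCP pose, the force and the opening at its end, in the units of the state.
- monitor.sense(): the state, without advancing time (a new reading comes with each control period).
- snapshot(name): name is "scene" or "top"; returns a dict with "frame" (384x512x3 uint8, red, green, blue), "depth" (384x512 float32, m along the optical axis (not along the pixel's ray), 0 where there is no reading), "intrinsics" (3x3 intrinsics, pixels), "rvec" (rotation vector, rad) and "tvec" (3), from world to camera coordinates, as OpenCV has them. Camera axes: x right, y down, z forward; pixel columns grow to the right and rows downward; lengths in m; the calibration is good to about 2 mm. A picture is of the moment at which its call begins.
- bot.sign_off(): hands the job in, once; it reports no verdict.
The state is a dict: "time": time; "q": joint angles; "dq": joint speeds; "effort": joint torques, N m; "tool_pos": TCP position; "ee_rot": TCP orientation; "contact_force": force on the tool from outside, world axes, zero at the start; "ft_torque": the same for the moment, N m; "finger_gap": finger opening in m.
Only numpy, scipy, OpenCV 4.12 (cv2) and the standard library are available. Lean on these libraries where they do the work, as an engineer would, in place of code of your own. Each camera call takes 0.05 s, during which the arm holds its last target. There are 200 camera calls.

### The job

Free the spindle from the fixture: slide the yellow safety catch fully aside and push the red plunger it uncovers right down, which swings the clamp arm off the shaft. Lift the spindle out, lay it on the rubber mat and let go of it, then take it afresh and stand it, flange up, with its whole foot on the round steel anvil of the comparator stand. It is top-heavy: set it down gently, without dropping or banging it, let go slowly, and see that it stays standing still by itself; leave the loose tools and the other things on the bench where they are.

Things in the scene. Friction and masses are not known exactly. Their poses are not given: they have to be found in the camera images.
- fixture: grey base plate fixed on the bench, 170 (x) x 180 (y) x 12 mm, with the spindle lying level in it along its y axis, flange to +y; origin at the middle of the underside, z up; the catch is at the front (-x). Two upright cheeks 3 mm from the flange's side flats reach up to z = 92 mm, so the flange cannot be gripped there; lift the spindle straight up, 60 mm or more
- catch (a joint): yellow sliding hood over the plunger, m: 0 covers it, grows as it slides along the fixture's +y, stop at 0.052; starts at 0 to 0.006. It stays where it is left; about 1.5 N moves it
- catch_tab (a point): middle of the black tab on the catch, 55 mm above the bench; moves with it, axes as the fixture's. The tab is 10 mm thick along y (the way it slides), 24 mm along x, and reaches from 11 mm below this point (the hood's flat top) to 10 mm above it. The hood is 50 (x) x 38 (y) mm
- clamp_tip (a point): middle of the clamp arm's free end: a dark bar 16 mm wide, 83 to 94 mm above the bench, that lies across the spindle 18 mm from the foot and holds it down. Pushing the plunger turns it 90 degrees aside, to the fixture's -y, about its post behind the spindle, and it stays there
- plunger (a joint): red release plunger, m: 0 up, 0.008 fully pushed down; 2.5 to 4 N moves it and it stays where it is left. Clamp arm angle is in proportion to it
- plunger_top (a point): middle of the plunger's flat top, 22 mm dia, 38 mm above the bench when up, pressed straight down; moves with it; axes as the fixture's
- spindle: loose, 143 mm long, 0.4 to 0.65 kg: bright round shaft, dark square flange. Origin at the centre of the flat foot, z towards the flange, x and y along the flange's flats. Dia 26 up to z = 40 mm, 30 to z = 115, collar 40 to 123, flange 52x52 from 123 to 138, boss 28 to 143. Centre of mass at z = 107; it tips over beyond 6 degrees. Lying flat it rests on flange and foot, axis sloping 6 degrees down to the foot
- spindle_shaft (a point): point on the spindle's axis 98 mm from its foot; axes as the spindle's. In the fixture it is 68 mm above the bench and the 30 mm shaft is free here, 18 mm or more below and on both sides, from 40 to 112 mm from the foot; two open V supports carry the spindle under its foot end and its collar
- spindle_flange (a point): centre of the square flange, on the axis 130.5 mm from the foot; axes as the spindle's
- rubber_mat: thin dark ribbed rubber mat fixed on the bench, 210 (x) x 130 (y) x 3 mm; origin at the middle of its underside
- stand: comparator stand fixed on the bench: black stone base 170 (x) x 150 (y) mm, its top 50 mm above the bench; origin at the middle of its underside, front is -x. A 26 mm thick column stands at x = +60 mm, 210 mm high, its dial gauge arm swung away to the back (+x); open above the front half
- anvil_top (a point): centre of the top face of the round steel anvil, 70 mm dia, on the stand's base at x = -28 mm, 58 mm above the bench; axes as the stand's
- red_bin_b: bystander, does not move: small red open bin with washers, 136x68x55 mm, at the back of the bench; origin at the centre of its underside
- cast_foot: bystander, loose: small dark grey casting, 38x45x50 mm, at the back; origin at the centre of its underside
- grey_ring: bystander, does not move: grey cast ring, 112 mm across, 30 mm high, at the back; origin at the centre of its underside
- hex_key_b: bystander, loose: bent hex key, 139 mm long, 8 mm high, lying near the front edge on the left; origin at the centre of its underside
- marker: bystander, loose: marker pen, black and blue, 133 mm long, 17 mm thick, lying near the front edge on the right; origin at the centre of its underside

How it is judged (in metres and radians):
On the way, in this order (a step that is already met when the one before it is completed fails the run):
1. the catch is slid aside, clear of the plunger (value of joint catch above 0.042 m), for 0.1 s.
2. the plunger is pushed down, so that the clamp arm is off the shaft (value of joint plunger above 0.0065 m), for 0.1 s.
3. the spindle lies on the rubber mat, let go (contact force between spindle and rubber_mat above 1 N and contact force between spindle and the fingers below 0.05 N and angle between spindle's own z axis and vertical above 1.2 rad and linear speed of spindle below 0.03 m/s), for 0.3 s.
At the end, for the whole second after the job is handed in: The spindle stands on the anvil, flange up, upright within 0.05 rad, its foot's centre within 22 mm of the anvil's centre and at the height of its top within 4 mm, at rest and let go (angle between spindle's own z axis and vertical below 0.05 rad and horizontal distance between spindle and anvil_top below 0.022 m and z of spindle in the frame of anvil_top between -0.004 and 0.004 m and linear speed of spindle below 0.01 m/s and angular speed of spindle below 0.06 rad/s and contact force between spindle and the fingers below 0.05 N); the robot touches nothing.
It fails at once if the spindle is dropped (falls freely by more than about 5 mm) (contact force between spindle and anything else below 0.05 N and linear speed of spindle above 0.32 m/s).
It fails at once if the spindle is banged down on the stand (over 60 N) (contact force between spindle and stand above 60 N).
It fails at once if a bystander is moved by more than 30 mm (distance of any of cast_foot, hex_key_b, marker from where it was at the start of the episode above 0.03 m).
It also fails if it takes over 72 s, if anything falls off the work surface, if the arm or the gripper's body presses on something with over 40 N, if the wrist force passes 120 N, or if a joint passes its speed limit or range.

## Working session

There is one attempt and no reset: what is moved stays moved. The work goes in short steps, Python scripts to look and compute and a tool call to move; the robot and the scene stay as the last step left them, time stands still between calls to the robot, and variables do not carry over. Pictures are saved under pics/ and viewed, about 8 in all and at most 12, crops included, and the job is handed in when it is done.

Besides the shell and the picture viewer there is one more tool, called after "Call:" in YAML: its name, and indented under it one key for each argument. apply_moves: Moves the arm, as the interface text tells. Its arguments: {"type":"object","properties":{"increments":{"type":"array"},"force":{"type":"number"}},"required":["increments"]}

```bash
mkdir -p pics; ls
cat > h.py <<'E'
import numpy as np,cv2
from workcell import monitor,snapshot,bot
from scipy.spatial.transform import Rotation as R
def snap(n,f=None):
    s=snapshot(n)
    if f: cv2.imwrite('pics/'+f,s['frame'][:,:,::-1])
    return s
def pts(s):
    K=s['intrinsics'];d=s['depth'];v,u=np.mgrid[:d.shape[0],:d.shape[1]]
    c=np.stack([(u-K[0,2])/K[0,0]*d,(v-K[1,2])/K[1,1]*d,d],-1)
    M=cv2.Rodrigues(np.array(s['rvec'],float))[0]
    return (c-np.array(s['tvec']).ravel())@M
E
python3 - <<'E'
from h import *
print(monitor.sense())
a=snap('scene','scene0.png');b=snap('top','top0.png')
np.save('top0.npy',pts(b));np.save('scene0.npy',pts(a))
for s in(a,b):
    M=cv2.Rodrigues(np.array(s['rvec'],float))[0];print(s['intrinsics'],-M.T@np.array(s['tvec']).ravel(),M)
E
```

```text
pics
{'time': 0.0, 'q': array([-7.77558094e+01,  1.26771870e+01,  8.75271891e+01, -7.56856746e-04,
        7.99102508e+01, -7.22584039e+00]), 'dq': array([-0.01348276,  0.05789035,  0.00038933,  0.06773111, -0.00636422,
       -0.12214457]), 'effort': array([ 3.42904150e-04, -4.94608390e+01, -3.87380791e+01,  6.99894852e-02,
        5.73433167e-02, -1.51254922e-04]), 'tool_pos': array([ 0.20816846, -0.58863854,  0.22140308]), 'ee_rot': array([-96.85351766,  89.88537072, 102.6166467 ]), 'contact_force': array([ 0.45016336, -1.27872166,  0.85690645]), 'ft_torque': array([ 0.04185532, -0.00481874, -0.02553467]), 'finger_gap': 0.08684310130564298}
[[363.53159494   0.         254.94862113]
 [  0.         363.53159494 190.3243432 ]
 [  0.           0.           1.        ]] [-0.10705831  0.50201605  0.62744753] [[-0.58984953 -0.80741577  0.01254197]
 [-0.47199235  0.33212389 -0.81664983]
 [ 0.65521047 -0.48762024 -0.57699719]]
[[405.45585292   0.         255.40944766]
 [  0.         405.45585292 189.40266676]
 [  0.           0.           1.        ]] [0.26746424 0.0255553  1.15380192] [[ 0.06214433 -0.99805629  0.0046611 ]
 [-0.96762705 -0.06139292 -0.2448036 ]
 [ 0.24461393  0.01070295 -0.96956149]]
```

View pics/top0.png

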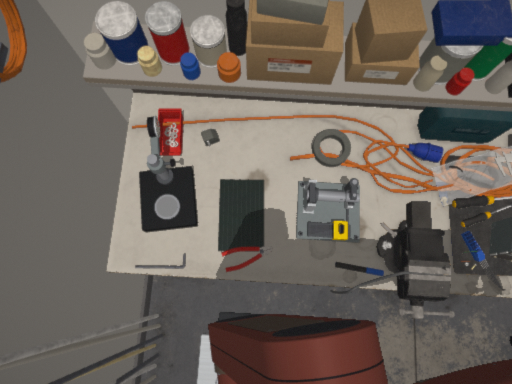

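View pics/scene0.png

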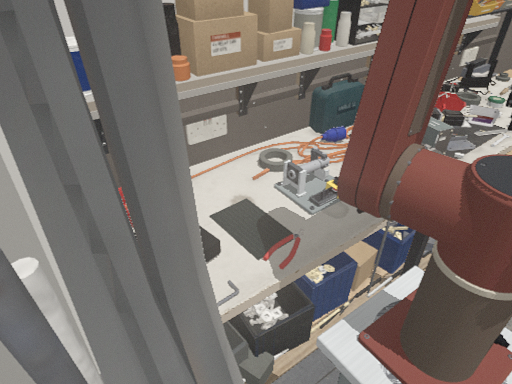

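The top view shows the stand (168,200), the mat (242,214), the fixture (328,208) with yellow catch (341,229), and the vise at the right. The scene view is partly blocked by the arm. Next I'll crop the top view around the fixture and stand and take measurements.

Run:
```python
from h import *
im=cv2.imread('pics/top0.png');P=np.load('top0.npy')
a=cv2.resize(im[165:250,285:375],None,fx=6,fy=6,interpolation=cv2.INTER_CUBIC)
cv2.imwrite('pics/crop0.png',a)
hsv=cv2.cvtColor(im,cv2.COLOR_BGR2HSV)
def rep(n,m):
    Q=P[m];Q=Q[np.isfinite(Q).all(1)]
    print(n,len(Q),Q.mean(0).round(4),Q.min(0).round(3),Q.max(0).round(3))
box=np.zeros(im.shape[:2],bool);box[165:250,285:375]=1
y=cv2.inRange(hsv,(20,150,120),(35,255,255))>0
rep('yellow',y&box)
# fixture plate: height mask 8..16mm in box
X=P[...,0];Y=P[...,1];Z=P[...,2]
def rect(n,m,z=None):
    m=cv2.morphologyEx(m.astype(np.uint8),cv2.MORPH_OPEN,np.ones((3,3)))
    nn,l,st,c=cv2.connectedComponentsWithStats(m)
    k=1+st[1:,4].argmax();Q=P[l==k]
    r=cv2.minAreaRect((Q[:,:2]*1000).astype(np.float32));print(n,r,'z',np.median(Q[:,2]))
rect('fixture',box&(Z>.006))
b2=np.zeros_like(box);b2[160:240,130:205]=1
rect('stand',b2&(Z>.03)&(Z<.07)&(X<.62))
rect('anvil',b2&(hsv[...,2]>110)&(Z>.03)&(Z<.075))
b3=np.zeros_like(box);b3[165:265,205:280]=1
rect('mat',b3&(hsv[...,2]<90)&(Z<.02))
for n,(u,v) in dict(flat=(341,229),benchA=(290,160)).items(): print(n,P[v,u])
b=box&(Z>.06); Q=P[b]; 
print('high',[ (q*1000).astype(int).tolist() for q in Q[Q[:,2].argsort()][::-12]][:40])
```

```text
yellow 240 [ 0.4456 -0.2003  0.0498] [ 0.267 -0.23   0.006] [0.481 0.026 1.154]
fixture ((419.32110595703125, -144.14019775390625), (219.54180908203125, 399.03594970703125), 70.6434097290039) z 0.015023720075659318
stand ((508.21380615234375, 283.734619140625), (170.8018341064453, 151.46795654296875), 10.471986770629883) z 0.050052741207928554
anvil ((480.2101135253906, 277.88629150390625), (65.40682220458984, 67.072509765625), 5.336203575134277) z 0.05765382852423877
mat ((481.8826904296875, 74.18330383300781), (206.5985565185547, 131.00839233398438), 3.326873540878296) z 0.002212293118440254
flat [ 0.44649437 -0.20035862  0.06526541]
benchA [ 0.65432686 -0.0590385   0.00390489]
high [[267, 25, 1153], [267, 25, 1153], [267, 25, 1153], [267, 25, 1153], [571, -227, 98], [568, -224, 97], [533, -233, 96], [572, -230, 95], [578, -236, 95], [583, -230, 94], [528, -233, 94], [521, -121, 94], [512, -110, 93], [515, -118, 93], [530, -231, 93], [567, -106, 92], [554, -120, 92], [523, -110, 92], [526, -118, 92], [518, -116, 92], [568, -117, 91], [505, -121, 91], [562, -231, 90], [560, -120, 90], [530, -121, 90], [502, -116, 89], [572, -117, 89], [575, -215, 88], [511, -114, 87], [531, -130, 86], [540, -130, 84], [543, -130, 83], [540, -173, 83], [536, -146, 82], [533, -144, 82], [542, -187, 81], [544, -133, 81], [537, -201, 81], [566, -116, 81], [529, -158, 80]]
```

View pics/crop0.png

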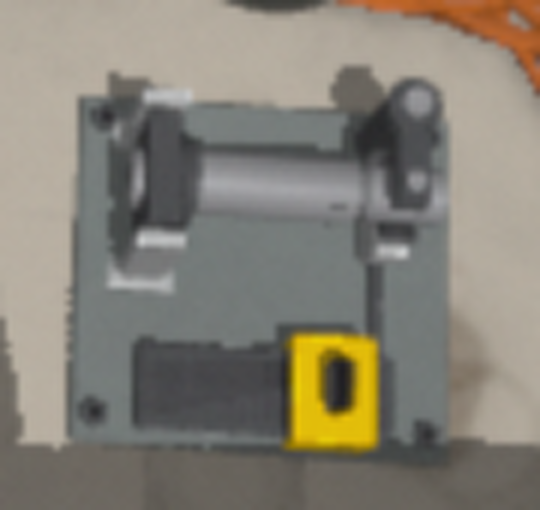

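The crop shows the flange at left (165,165 in the crop), the shaft running right, the clamp bar across it at about (405,160), the hood at (335,390) with the black tab at (338,380), and the slide rail extending left, which is +y. Now I'll measure the fixture properly with valid depth only.

Run:
```python
from h import *
im=cv2.imread('pics/top0.png');P=np.load('top0.npy')
hsv=cv2.cvtColor(im,cv2.COLOR_BGR2HSV)
X,Y,Z=P[...,0],P[...,1],P[...,2]
box=np.zeros(im.shape[:2],bool);box[165:250,285:375]=1;box&=(Z<.2)
def rect(n,m,k=3):
    m=cv2.morphologyEx(m.astype(np.uint8),cv2.MORPH_OPEN,np.ones((k,k)))
    nn,l,st,c=cv2.connectedComponentsWithStats(m)
    k=1+st[1:,4].argmax();Q=P[l==k]
    r=cv2.minAreaRect((Q[:,:2]*1000).astype(np.float32));print(n,np.round(r[0],1),np.round(r[1],1),round(r[2],2),'z',np.median(Q[:,2]).round(4),len(Q))
rect('fixture',box&(Z>.007))
rect('hoodtop',box&(Z>.038)&(Z<.07)&(X<.49),2)
y=cv2.inRange(hsv,(20,120,100),(35,255,255))>0
rect('yellow top',box&y&(Z>.038)&(Z<.048),1)
t=box&(~y)&(Z>.05)&(Z<.075)&(X<.475)&(X>.42); print('tab',t.sum(),P[t].mean(0))
# shaft ridge
for a,b in((-.205,-.19),(-.19,-.175),(-.175,-.16),(-.16,-.145)):
    m=box&(Y>a)&(Y<b)&(Z>.074)&(X>.5)&(X<.57);Q=P[m];print(a,len(Q),Q.mean(0).round(4),Q.max(0).round(4))
m=box&(Z>.084)&(X>.48)
for a,b in((-.26,-.2),(-.14,-.09)):
    Q=P[m&(Y>a)&(Y<b)];print('hi',len(Q),Q.min(0).round(3),Q.max(0).round(3),Q.mean(0).round(3))
```

```text
fixture [ 506.5 -174.1] [178.9 168.5] 89.9 z 0.0155 3549
hoodtop [378.2 -97.7] [ 58.4 326.3] 31.8 z 0.0431 250
yellow top [ 448.7 -203.2] [38.4 49.9] 89.01 z 0.0427 208
tab 35 [ 0.44817018 -0.20176196  0.06253166]
-0.205 47 [ 0.5364 -0.1974  0.0792] [ 0.5498 -0.1903  0.0857]
-0.19 50 [ 0.5357 -0.1824  0.0789] [ 0.5493 -0.1752  0.0866]
-0.175 46 [ 0.536  -0.1671  0.0796] [ 0.5479 -0.16    0.0852]
-0.16 48 [ 0.535  -0.1524  0.0791] [ 0.5494 -0.1451  0.0832]
hi 153 [ 0.525 -0.239  0.084] [ 0.584 -0.2    0.102] [ 0.556 -0.227  0.094]
hi 175 [ 0.499 -0.136  0.084] [ 0.572 -0.106  0.097] [ 0.535 -0.116  0.091]
```

```bash
python3 - <<'E'
from h import *
P=np.load('top0.npy');Z=P[...,2]
m=np.zeros(Z.shape,bool);m[195:310,372:460]=1;m&=(Z<.9)&(Z>.03)
Q=P[m];print(Q.min(0),Q.max(0));
for z in(.1,.15,.2,.25):
    q=Q[Q[:,2]>z]; print(z,len(q), (q.min(0),q.max(0)) if len(q) else '')
E
cat >> h.py <<'E'
def to(p,Rt=None,log=True):
    "remaining tool-frame shift (mm) and rotvec (deg) to world target"
    s=monitor.sense();r=R.from_euler('xyz',s['ee_rot'],degrees=True)
    d=r.inv().apply(np.array(p)-s['tool_pos'])*1000
    print('t',round(s['time'],2),'tcp',s['tool_pos'].round(4),'shift',d.round(1),'q',s['q'].round(1),'F',s['contact_force'].round(1),'gap',round(s['finger_gap'],4))
    if Rt is not None: print('rot',(r.inv()*R.from_matrix(Rt)).as_rotvec(degrees=True).round(2))
    with open('log.txt','a') as f: f.write(' '.join(map(str,[*s['q'],*s['tool_pos'],*s['ee_rot']]))+'\n')
RA=np.array([[0,0,-1],[0,-1,0],[-1,0,0]])  # jaws along world y
RB=np.array([[0,1,0],[0,0,-1],[-1,0,0]])   # jaws along world x, tool z = -y
E
python3 -c "
from h import *
to((.4485,-.203,.12),RA)"
```

```text
[ 0.24765595 -0.541856    0.03000667] [ 0.55920199 -0.28558679  0.1426837 ]
0.1 3386 (array([ 0.2777777 , -0.45763141,  0.10000045]), array([ 0.53002718, -0.3109234 ,  0.1426837 ]))
0.15 0 
0.2 0 
0.25 0 
t 0.1 tcp [ 0.2082 -0.5887  0.2215] shift [ 102.1 -283.4 -355.1] q [-77.8  12.7  87.5  -0.   79.9  -7.2] F [-0.6 -0.  -0.2] gap 0.0867
rot [19.47  0.    0.1 ]
```

Call:
apply_moves:
  increments: [0,-20,-25,0,0,0,1,0,-29,-36,0,0,0,1,0,-29,-36,0,0,0,1,0,-29,-36,0,0,0,1,0,-29,-36,0,0,0,0.5]

```text
time: 0.6
tool_pos: [0.3228, -0.4028, 0.2221]
ee_rot: [-91.0, 90.0, 108.4]
contact_force: [0.9, 0.6, 1.0]
finger_gap: 0.0841
```

Call:
apply_moves:
  increments: [0,-29,-36,0,0,0,0.5,0,-29,-36,0,0,0,0.5,0,-29,-36,0,0,0,0.5,0,-29,-36,0,0,0,0.5,0,-31,-42,0,0,0,0.5]

```text
time: 1.1
tool_pos: [0.4477, -0.2042, 0.2224]
ee_rot: [17.8, 90.0, -142.8]
contact_force: [1.4, 0.1, -0.2]
finger_gap: 0.0483
```

Call:
apply_moves:
  increments: [0,0,0,6.5,0,0,0.5,0,0,0,6.5,0,0,0.5,0,0,0,6.4,0,0,0.5,20,0,0,0,0,0,0.5,0,0,0,0,0,0,0.5]

```text
time: 1.6
tool_pos: [0.4459, -0.2048, 0.1999]
ee_rot: [-33.6, 89.7, 146.5]
contact_force: [-0.7, -0.0, -1.4]
finger_gap: 0.0433
```

```bash
python3 -c "
from h import *
to((.4485,-.203,.048),RA)"
```

```text
t 1.6 tcp [ 0.4459 -0.2048  0.1999] shift [151.8  -1.3  -3.3] q [-33.9  -4.8 108.3  -0.   76.8  56. ] F [-0.7 -0.  -1.4] gap 0.0433
rot [0.09 0.24 0.16]
```

Call:
apply_moves:
  increments: [40,-1,-3,0,0,0,0.5,45,0,0,0,0,0,0.5,35,0,0,0,0,0,0.5,20,0,0,0,0,0,0.5,10,0,0,0,0,0,0.5]

```text
time: 2.1
tool_pos: [0.4489, -0.204, 0.0504]
ee_rot: [-33.5, 89.7, 146.6]
contact_force: [0.4, -0.8, 0.9]
finger_gap: 0.0433
```

Call:
apply_moves:
  increments: [0,0,0,0,0,0,0,0,0,0,0,0,0,0,0,0,0,0,0,0,0,0,0,0,0,0,0,0,0,0,0,0,0,0,0]
  force: 8

```text
time: 2.6
tool_pos: [0.451, -0.2053, 0.0535]
ee_rot: [145.5, 89.9, -34.4]
contact_force: [0.1, 1.0, 0.1]
finger_gap: 0.0116
```

```bash
python3 -c "
from h import *
to((.4485,-.203,.048),RA)"
```

```text
t 2.6 tcp [ 0.451  -0.2053  0.0535] shift [ 5.5 -2.3  2.6] q [-33.6   6.2 114.5  -0.   59.3  56.3] F [0.1 1.  0.1] gap 0.0116
rot [ 0.07 -0.08 -0.06]
```

Call:
apply_moves:
  increments: [0,-6,0,0,0,0,0,0,-12,0,0,0,0,0,0,-14,0,0,0,0,0,0,-12,0,0,0,0,0,0,-9,0,0,0,0,0]

```text
time: 3.1
tool_pos: [0.4513, -0.1517, 0.0535]
ee_rot: [127.7, 89.8, -52.2]
contact_force: [-0.8, -16.3, -2.3]
finger_gap: 0.0131
```

Call:
apply_moves:
  increments: [0,-2,0,0,0,0,0,0,0,0,0,0,0,0,0,0,0,0,0,0,0.35,0,0,0,0,0,0,0.35,0,0,0,0,0,0,0.35]

```text
time: 3.6
tool_pos: [0.4497, -0.1485, 0.0521]
ee_rot: [-50.2, 89.9, 129.9]
contact_force: [0.1, -1.0, 0.3]
finger_gap: 0.0268
```

Call:
apply_moves:
  increments: [-30,0,0,0,0,0,0.35,-45,0,0,0,0,0,0,-45,0,45,0,0,0,0,0,0,45,0,0,0,0,0,0,45,0,0,0,0]

```text
time: 4.1
tool_pos: [0.3244, -0.1494, 0.1636]
ee_rot: [157.0, 89.9, -22.8]
contact_force: [-1.1, -0.6, 0.8]
finger_gap: 0.0068
```

Run:
```python
from h import *
to((.4485,-.203,.048),RA)
s=snap('top','top1.png');im=s['frame'][:,:,::-1].copy();P=pts(s);Z=P[...,2]
cv2.imwrite('pics/crop1.png',cv2.resize(im[165:255,285:375],None,fx=5,fy=5,interpolation=cv2.INTER_CUBIC))
hsv=cv2.cvtColor(im,cv2.COLOR_BGR2HSV)
red=((cv2.inRange(hsv,(0,130,80),(8,255,255))>0)|(cv2.inRange(hsv,(172,130,80),(180,255,255))>0))
red[:185]=0;red[250:]=0;red[:,:300]=0;red[:,370:]=0
red&=Z<.06
v,u=np.nonzero(red);print('red',len(u),u.mean(),v.mean(),P[red].mean(0),P[red].min(0),P[red].max(0))
```

```text
t 4.1 tcp [ 0.3244 -0.1494  0.1636] shift [ 115.8   53.9 -123.8] q [-37.5 -24.8 128.3   0.   76.5  52.3] F [-1.1 -0.6  0.8] gap 0.0068
rot [ 0.19 -0.07 -0.03]
red 18 338.6666666666667 228.16666666666666 [ 0.45335493 -0.2000691   0.03535737] [ 0.44492342 -0.20868988  0.02469216] [ 0.46166695 -0.19480945  0.04028254]
```

View pics/crop1.png

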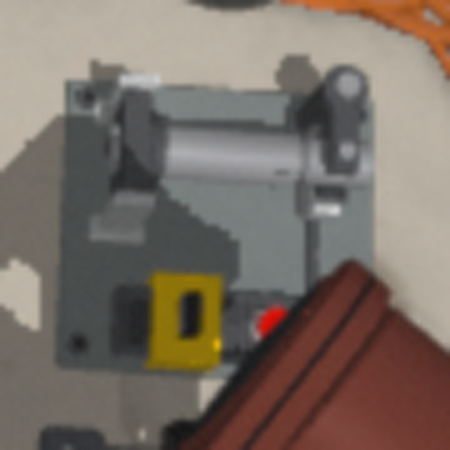

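The crop shows the catch over to the left at (185,318) and the red plunger exposed at (272,322), its right side hidden behind the arm. Moving over it and pressing.

Call:
apply_moves:
  increments: [0,18,-42,0,0,0,0,0,18,-42,0,0,0,0,0,18,-41,0,0,0,0,35,0,0,0,0,0,0,45,0,0,0,0,0,0]

```text
time: 4.65
tool_pos: [0.4529, -0.2047, 0.0836]
ee_rot: [153.6, 89.7, -26.3]
contact_force: [-0.3, -0.2, -1.3]
finger_gap: 0.0001
```

Call:
apply_moves:
  increments: [25,0,0,0,0,0,0,15,0,0,0,0,0,0,0,0,0,0,0,0,0,0,0,0,0,0,0,0,0,0,0,0,0,0,0]

```text
time: 5.15
tool_pos: [0.4509, -0.2041, 0.044]
ee_rot: [151.9, 89.9, -28.1]
contact_force: [-0.2, 0.2, 0.4]
finger_gap: 0.0006
```

```bash
python3 -c "
from h import *
to((.450,-.203,.028),RA)"
```

```text
t 5.15 tcp [ 0.4509 -0.2041  0.044 ] shift [16.  -1.1  0.9] q [-33.5   7.  114.8   0.   58.1  56.4] F [-0.2  0.2  0.4] gap 0.0006
rot [ 0.08 -0.08 -0.04]
```

Call:
apply_moves:
  increments: [4,0,0,0,0,0,0,4,0,0,0,0,0,0,4,0,0,0,0,0,0,3,0,0,0,0,0,0,2,0,0,0,0,0,0]

```text
time: 5.65
tool_pos: [0.4513, -0.2046, 0.0299]
ee_rot: [142.7, 90.0, -37.2]
contact_force: [-15.8, 10.3, 51.4]
finger_gap: 0.001
```

Call:
apply_moves:
  increments: [0,0,0,0,0,0,0,0,0,0,0,0,0,0,0,0,0,0,0,0,0,0,0,0,0,0,0,0,0,0,0,0,0,0,0]

```text
time: 6.15
tool_pos: [0.4512, -0.2046, 0.03]
ee_rot: [139.7, 89.9, -40.2]
contact_force: [-10.9, 7.2, 36.5]
finger_gap: 0.0004
```

Call:
apply_moves:
  increments: [-30,0,0,0,0,0,0,-45,0,0,0,0,0,0,-45,0,0,-8.2,0,0,0.2,-45,0,0,-8.2,0,0,0.55,0,0,0,-8.2,0,0,0.55]

```text
time: 6.65
tool_pos: [0.4537, -0.2063, 0.1983]
ee_rot: [121.8, 89.3, -33.2]
contact_force: [0.6, -0.5, 0.1]
finger_gap: 0.0172
```

Call:
apply_moves:
  increments: [0,0,0,-8.2,0,0,0.55,0,0,0,-8.2,0,0,0.55,0,0,0,-8.2,0,0,0.55,0,0,0,-8.2,0,0,0.55,0,0,0,-8.2,0,0,0.55]

```text
time: 7.15
tool_pos: [0.4499, -0.2039, 0.1905]
ee_rot: [-104.6, 90.0, 141.4]
contact_force: [-0.2, 0.1, 0.7]
finger_gap: 0.0472
```

Call:
apply_moves:
  increments: [0,0,0,-8.2,0,0,0.55,0,0,0,-8.2,0,0,0.55,0,0,0,-8,0,0,0.55,0,-30,0,0,0,0,0.55,0,-30,0,0,0,0,0.55]

```text
time: 7.65
tool_pos: [0.3894, -0.2037, 0.1902]
ee_rot: [-123.1, 89.9, 147.0]
contact_force: [0.5, 0.2, -0.4]
finger_gap: 0.0481
```

Run:
```python
from h import *
to((.5365,-.151,.2),RB)
s=snap('top','top2.png');im=s['frame'][:,:,::-1].copy();P=pts(s);X,Y,Z=P[...,0],P[...,1],P[...,2]
cv2.imwrite('pics/crop2.png',cv2.resize(im[150:260,270:400],None,fx=5,fy=5,interpolation=cv2.INTER_CUBIC))
for a,b in((-.205,-.19),(-.19,-.175),(-.175,-.16),(-.16,-.145)):
    m=(Y>a)&(Y<b)&(Z>.070)&(Z<.09)&(X>.5)&(X<.57);Q=P[m];print(a,len(Q),Q.mean(0).round(4),Q.max(0).round(4))
```

```text
t 7.65 tcp [ 0.3894 -0.2037  0.1902] shift [ -9.9 147.3 -52.4] q [-37.9 -12.2 115.9  -0.   76.4 -38.1] F [ 0.5  0.2 -0.4] gap 0.0481
rot [ 0.14 -0.04  0.06]
-0.205 52 [ 0.5353 -0.1974  0.0787] [ 0.5504 -0.1906  0.085 ]
-0.19 52 [ 0.5351 -0.1827  0.0786] [ 0.5507 -0.1752  0.0868]
-0.175 58 [ 0.535  -0.1678  0.0785] [ 0.5489 -0.1602  0.085 ]
-0.16 53 [ 0.5348 -0.1524  0.0781] [ 0.5508 -0.145   0.086 ]
```

View pics/crop2.png

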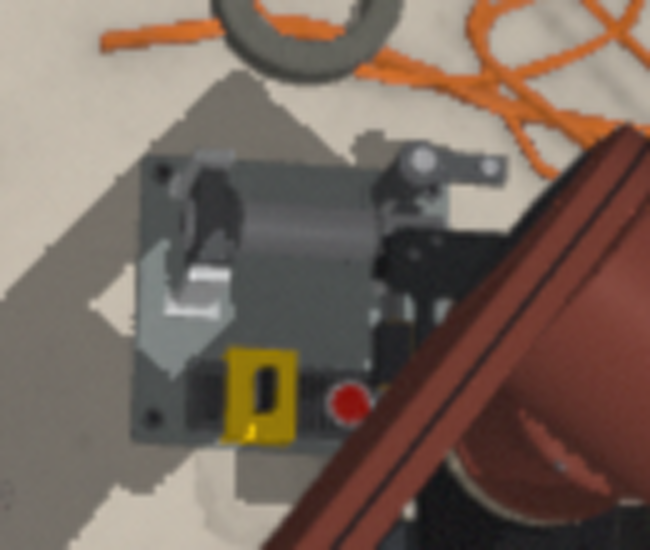

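The clamp bar has swung right to (460,165), clear of the shaft, and the plunger is down. Going over the shaft.

Call:
apply_moves:
  increments: [0,36,-13,0,0,0,0.55,0,37,-14,0,0,0,0.55,0,37,-14,0,0,0,0.55,0,37,-13,0,0,0,0.55,0,0,0,0,0,0,0.55]

```text
time: 8.2
tool_pos: [0.54, -0.1481, 0.19]
ee_rot: [152.2, 89.9, 62.4]
contact_force: [0.1, -0.1, 0.2]
finger_gap: 0.0481
```

```bash
python3 -c "
from h import *
to((.536,-.150,.049),RB)"
```

```text
t 8.2 tcp [ 0.54   -0.1481  0.19  ] shift [141.   -4.1   2. ] q [-23.5   5.2  99.4   0.1  75.4 -23.7] F [ 0.1 -0.1  0.2] gap 0.0481
rot [ 0.21 -0.06 -0.03]
```

Call:
apply_moves:
  increments: [40,-3,2,0,0,0,0.55,40,0,0,0,0,0,0.55,30,0,0,0,0,0,0.55,20,0,0,0,0,0,0.55,11,0,0,0,0,0,0.55]

```text
time: 8.7
tool_pos: [0.5318, -0.1514, 0.0473]
ee_rot: [-111.2, 89.8, 158.8]
contact_force: [-0.8, -0.3, -0.1]
finger_gap: 0.0477
```

Call:
apply_moves:
  increments: [0,0,0,0,0,0,0.55,0,0,0,0,0,0,0,0,0,0,0,0,0,0,0,0,0,0,0,0,0,0,0,0,0,0,0,0]
  force: 40

```text
time: 9.2
tool_pos: [0.5373, -0.1525, 0.0524]
ee_rot: [75.9, 89.6, -14.1]
contact_force: [5.8, 0.1, 0.7]
finger_gap: 0.0291
```

```bash
python3 -c "
from h import *
to((.536,-.150,.049),RB)"
```

```text
t 9.2 tcp [ 0.5373 -0.1525  0.0524] shift [ 3.4 -1.3 -2.5] q [-2.400e+01  1.400e+01  1.055e+02  1.000e-01  6.010e+01 -2.410e+01] F [5.8 0.1 0.7] gap 0.0291
rot [ 0.06  0.11 -0.42]
```

Call:
apply_moves:
  increments: [-8,0,0,0,0,0,0,-15,0,0,0,0,0,0,-25,0,0,0,0,0,0,-30,0,0,0,0,0,0,-30,0,0,0,0,0,0]

```text
time: 9.7
tool_pos: [0.533, -0.1515, 0.1586]
ee_rot: [-106.7, 89.9, 163.4]
contact_force: [0.4, -0.7, -3.6]
finger_gap: 0.0292
```

Call:
apply_moves:
  increments: [-25,0,0,0,0,0,0,-15,0,0,0,5,0,0,0,0,0,0,5,0,0,0,0,0,0,5,0,0,0,0,0,0,0,0,0]

```text
time: 10.2
tool_pos: [0.5331, -0.1536, 0.1973]
ee_rot: [-179.6, 75.0, 90.3]
contact_force: [-0.5, -0.7, -4.9]
finger_gap: 0.0291
```

```bash
cat > kin.py <<'E'
import numpy as np
from scipy.spatial.transform import Rotation as R
from scipy.optimize import least_squares
def fk(q,p,s4=1):
    h,a,L2,L3,Lt,d=p;q=np.radians(q)
    Ry=lambda t:R.from_rotvec([0,t,0]);Rz=lambda t:R.from_rotvec([0,0,t])
    B=Rz(q[0]);A=B*Ry(q[1]);F=A*Ry(q[2])
    W=F*Rz(s4*q[3]);H=W*Ry(q[4]);T=H*Rz(q[5])
    o=B.apply([a,d,h])+A.apply([0,0,L2])+F.apply([0,0,L3])+H.apply([0,0,Lt])
    # tool x = T z ; tool y azimuth = j1-j6
    x=T.apply([0,0,1]);y=-T.apply([1,0,0]);return o,np.c_[x,y,np.cross(x,y)]
E
python3 - <<'E'
from h import *
to((.536,-.15,.2),RB)
from kin import *
D=np.loadtxt('log.txt')
for s4 in(1,-1):
    f=lambda p:np.concatenate([fk(r[:6],p,s4)[0]-r[6:9] for r in D])
    o=least_squares(f,[.4,.0,.4,.4,.2,.08]);print(s4,o.x.round(4),np.abs(o.fun).max())
    r=D[-1];print(fk(r[:6],o.x,s4)[1].round(3),R.from_euler('xyz',r[9:],degrees=True).as_matrix().round(3))
E
```

```text
t 10.2 tcp [ 0.5331 -0.1536  0.1973] shift [-1.7  2.9 -4.2] q [-32.2   9.   95.7  12.7  83.7 -34.4] F [-0.5 -0.7 -4.9] gap 0.0291
rot [ -0.1  -15.05   0.09]
1 [ 0.259  -0.0131  0.3976  0.5437  0.3272  0.079 ] 0.010650902194327294
[[-0.001  1.    -0.002]
 [ 0.26  -0.001 -0.966]
 [-0.966 -0.002 -0.26 ]] [[-0.001  1.    -0.002]
 [ 0.26  -0.001 -0.966]
 [-0.966 -0.002 -0.26 ]]
-1 [-0.2063 -0.0069  0.3761  0.5299 -0.1566  0.0832] 0.05890942858577128
[[-0.235  0.968  0.091]
 [-0.111  0.066 -0.992]
 [-0.966 -0.243  0.092]] [[-0.001  1.    -0.002]
 [ 0.26  -0.001 -0.966]
 [-0.966 -0.002 -0.26 ]]
```

```bash
cat >> kin.py <<'E'
PR=[.259,-.0131,.3976,.5437,.3272,.079]
LO=np.array([-170.65,-52.31,5.05,-71.25,11.57,-153.62]);HI=np.array([170.65,119.04,147.46,251.25,151.72,153.62])
def ik(pos,Rt,q0):
    def f(q):
        o,M=fk(q,PR);return np.concatenate([(o-pos)*5,(M-Rt).ravel()])
    return least_squares(f,np.clip(q0,LO+.1,HI-.1),bounds=(LO,HI))
def horiz(az,up=1,tilt=0):
    "tool x toward azimuth az, pitched tilt deg above horizontal; tool z down (up=1)"
    a,t=np.radians(az),np.radians(tilt)
    x=np.array([np.cos(a)*np.cos(t),np.sin(a)*np.cos(t),np.sin(t)])
    s=np.array([np.sin(a),-np.cos(a),0])*up
    return np.c_[x,s,np.cross(x,s)]
E
python3 - <<'E'
from kin import *
g=np.array([.480,.278,.058+.098])
for up in(1,-1):
  for az in(0,20,40,60,75,90,105,120):
    M=horiz(az,up);tcp=g+.0187*M[:,0]
    b=min((ik(tcp,M,q) for q in([10,30,90,90,90,-90],[10,30,90,90,90,90],[-10,20,110,150,60,-20],[0,20,100,60,80,-60])),key=lambda r:r.cost)
    print(up,az,b.x.round(0),'%.1e'%b.cost,M[:,2].round(2))
E
```

```text
1 0 [  44.   14.  141.  227.   72. -109.] 6.0e-30 [ 0.  0. -1.]
1 20 [ 27.  11. 147. 189.  70. -93.] 3.9e-03 [ 0.  0. -1.]
1 40 [ -0.  11. 147. 137.  76. -76.] 4.0e-03 [ 0.  0. -1.]
1 60 [-12.  14. 141. 106.  82. -65.] 9.3e-31 [ 0.  0. -1.]
1 75 [-14.  21. 130.  91.  90. -61.] 3.2e-30 [ 0.  0. -1.]
1 90 [-13.  28. 118.  79.  97. -57.] 1.1e-27 [ 0.  0. -1.]
1 105 [-10.  35. 106.  70. 105. -54.] 1.1e-28 [ 0.  0. -1.]
1 120 [ -6.  43.  94.  62. 114. -53.] 2.6e-31 [ 0.  0. -1.]
-1 0 [ 44.  14. 141. 227.  72.  71.] 3.3e-25 [-0.  0.  1.]
-1 20 [ 27.  11. 147. 189.  70.  87.] 3.9e-03 [-0.  0.  1.]
-1 40 [ -0.  11. 147. 137.  76. 104.] 4.0e-03 [-0.  0.  1.]
-1 60 [-12.  14. 141. 106.  82. 115.] 2.4e-30 [-0.  0.  1.]
-1 75 [-14.  21. 130.  91.  90. 119.] 1.3e-28 [-0.  0.  1.]
-1 90 [-13.  28. 118.  79.  97. 123.] 2.5e-22 [-0.  0.  1.]
-1 105 [-10.  35. 106.  70. 105. 126.] 2.3e-22 [ 0. -0.  1.]
-1 120 [ -6.  43.  94.  62. 114. 127.] 2.3e-24 [ 0. -0.  1.]
```

Run:
```python
from h import *
from kin import horiz
M=horiz(120,1,-84);g=np.array([.4675,.099,.0262])
tcp=g+.0187*M[:,0];print(tcp)
to(tcp+[0,0,.12],M)
```

```text
[0.46652266 0.1006928  0.00760244]
t 10.2 tcp [ 0.5331 -0.1536  0.1973] shift [ 133.4  -66.8 -227.3] q [-32.2   9.   95.7  12.7  83.7 -34.4] F [-0.5 -0.7 -4.9] gap 0.0291
rot [-29.63  -8.87  -5.4 ]
```

Call:
apply_moves:
  increments: [6,-6,-22,0,0,0,0,11,-11,-41,0,0,0,0,12,-12,-45,0,0,0,0,12,-12,-45,0,0,0,0,12,-12,-44,0,0,0,0]

```text
time: 10.7
tool_pos: [0.4794, 0.0539, 0.1975]
ee_rot: [-180.0, 75.1, 90.1]
contact_force: [1.2, 0.7, -3.4]
finger_gap: 0.029
```

Call:
apply_moves:
  increments: [9,-9,-32,0,0,0,0,4,-5,-16,0,0,0,0,0,0,0,-7.4,-2.2,-1.3,0,0,0,0,-7.4,-2.2,-1.4,0,0,0,0,-7.4,-2.2,-1.3,0]

```text
time: 11.2
tool_pos: [0.4661, 0.1021, 0.1976]
ee_rot: [176.3, 82.0, 109.3]
contact_force: [0.0, 0.2, -4.5]
finger_gap: 0.029
```

Call:
apply_moves:
  increments: [0,0,0,-7.4,-2.3,-1.4,0,20,0,0,0,0,0,0,20,0,0,0,0,0,0,20,0,0,0,0,0,0,0,0,0,0,0,0,0]

```text
time: 11.7
tool_pos: [0.4605, 0.1076, 0.1349]
ee_rot: [-177.5, 84.1, 122.7]
contact_force: [-0.2, -0.6, -4.3]
finger_gap: 0.0287
```

Run:
```python
from h import *
from kin import horiz
M=horiz(120,1,-84);g=np.array([.4675,.099,.0262])
tcp=g+.0187*M[:,0]
to(tcp,M)
im=snap('scene')['frame'][:,:,::-1]
cv2.imwrite('pics/sc1.png',cv2.resize(im[100:320,170:400],None,fx=3,fy=3))
```

```text
t 11.7 tcp [0.4605 0.1076 0.1349] shift [125.7   2.3  22.1] q [-1.000e-01 -1.700e+00  1.129e+02  5.300e+00  7.210e+01 -3.210e+01] F [-0.2 -0.6 -4.3] gap 0.0287
rot [0.17 0.06 0.28]
```

View pics/sc1.png

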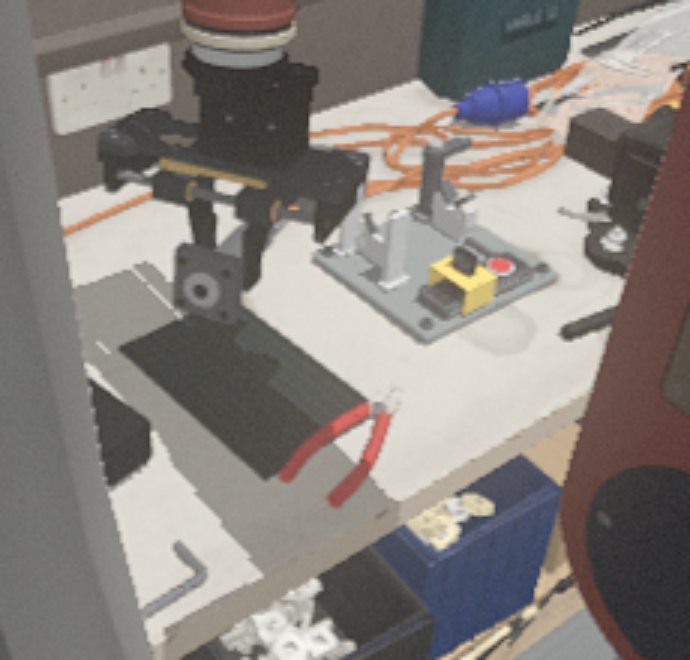

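The scene view shows the spindle held with its flange (205,285) toward the camera, above the mat. The pliers lie at the mat's near corner, clear of it. Descending now.

Call:
apply_moves:
  increments: [25,2,8,0,0,0,0,35,0,6,0,0,0,0,30,0,5,0,0,0,0,15,0,2,0,0,0,0,8,0,0,0,0,0,0]

```text
time: 12.25
tool_pos: [0.4701, 0.1, 0.023]
ee_rot: [179.8, 84.2, 119.9]
contact_force: [-0.3, -0.8, -4.5]
finger_gap: 0.029
```

Call:
apply_moves:
  increments: [3,0,0,0,0,0,0,3,0,0,0,0,0,0,0,0,0,0,0,0,0,0,0,0,0,0,0,0,0,0,0,0,0,0,0]

```text
time: 12.75
tool_pos: [0.4706, 0.1007, 0.0181]
ee_rot: [178.7, 84.2, 118.8]
contact_force: [0.2, -0.3, -4.4]
finger_gap: 0.029
```

Run:
```python
from h import *
from kin import horiz
M=horiz(120,1,-84);g=np.array([.4675,.099,.0262])
tcp=g+.0187*M[:,0]
to(tcp,M)
```

```text
t 12.75 tcp [0.4706 0.1007 0.0181] shift [10.6 -3.5 -1. ] q [ -1.    9.5 115.6   6.   57.9 -34.4] F [ 0.2 -0.3 -4.4] gap 0.029
rot [ 0.14  0.18 -0.12]
```

Call:
apply_moves:
  increments: [2,0,0,0,0,0,0,2,0,0,0,0,0,0,1,0,0,0,0,0,0,1,0,0,0,0,0,0,0,0,0,0,0,0,0]

```text
time: 13.25
tool_pos: [0.4697, 0.1011, 0.0115]
ee_rot: [179.4, 84.1, 119.6]
contact_force: [-0.6, -1.5, -2.1]
finger_gap: 0.0292
```

Call:
apply_moves:
  increments: [1,0,0,0,0,0,0,1,0,0,0,0,0,0,1,0,0,0,0,0,0,0,0,0,0,0,0,0,0,0,0,0,0,0,0]

```text
time: 13.75
tool_pos: [0.4702, 0.101, 0.0104]
ee_rot: [179.3, 84.2, 119.5]
contact_force: [-6.4, -4.2, 17.2]
finger_gap: 0.0292
```

Call:
apply_moves:
  increments: [-1,0,0,0,0,0,0,-0.5,0,0,0,0,0,0,0,0,0,0,0,0,0.36,0,0,0,0,0,0,0.42,0,0,0,0,0,0,0.5]

```text
time: 14.25
tool_pos: [0.4697, 0.1016, 0.0097]
ee_rot: [179.1, 84.1, 119.2]
contact_force: [0.8, 0.6, 0.0]
finger_gap: 0.0383
```

Call:
apply_moves:
  increments: [0,0,0,0,0,0,0.6,0,0,0,0,0,0,0.6,0,0,0,0,0,0,0.6,0,0,0,0,0,0,0.6,0,0,0,0,0,0,0.6]

```text
time: 14.75
tool_pos: [0.4696, 0.1013, 0.0099]
ee_rot: [179.3, 84.1, 119.4]
contact_force: [0.4, 0.9, -0.3]
finger_gap: 0.0517
```

Call:
apply_moves:
  increments: [-10,0,0,0,0,0,0.6,-30,0,0,0,0,0,0.6,-45,0,0,0,0,0,0.6,-45,0,0,0,0,0,0.6,0,0,0,0,0,0,0.6]

```text
time: 15.25
tool_pos: [0.4814, 0.0893, 0.147]
ee_rot: [172.5, 84.5, 112.6]
contact_force: [0.7, 0.5, 0.3]
finger_gap: 0.0523
```

Run:
```python
from h import *
to((.47,.101,.0104))
s=snap('top');im=s['frame'][:,:,::-1].copy();P=pts(s);Z=P[...,2]
cv2.imwrite('pics/crop3.png',cv2.resize(im[150:270,190:310],None,fx=5,fy=5,interpolation=cv2.INTER_CUBIC))
```

```text
t 15.25 tcp [0.4814 0.0893 0.147 ] shift [137.4  -5.7  -2.8] q [ -2.3  -0.9 110.7   5.2  72.6 -34.1] F [0.7 0.5 0.3] gap 0.0523
```

View pics/crop3.png

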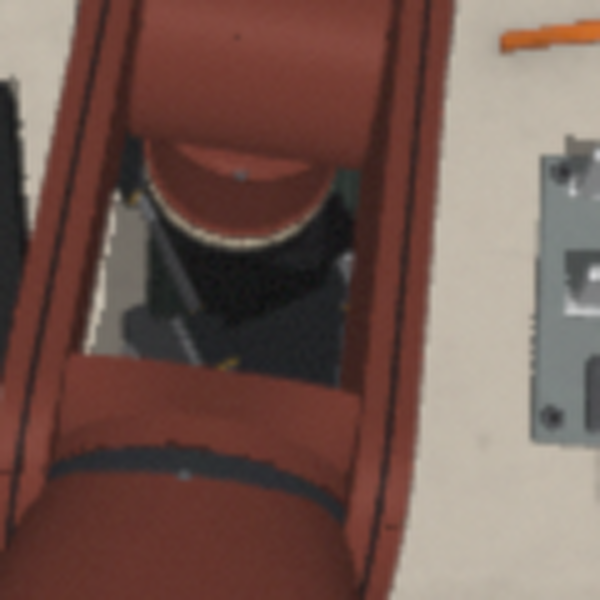

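The arm hides the mat in this crop, but the release was clean: zero force, gap 52 mm, and it rested over 0.5 s. Now taking it afresh.

Call:
apply_moves:
  increments: [45,0,0,0,0,0,0.6,45,0,0,0,0,0,0.6,25,0,0,0,0,0,0.6,12,0,0,0,0,0,0.6,4,0,0,0,0,0,0.6]

```text
time: 15.8
tool_pos: [0.4678, 0.1015, 0.0072]
ee_rot: [-178.9, 84.0, 121.2]
contact_force: [1.2, -0.2, -0.1]
finger_gap: 0.0523
```

Call:
apply_moves:
  increments: [0,0,0,0,0,0,0.6,0,0,0,0,0,0,0.6,0,0,0,0,0,0,0,0,0,0,0,0,0,0,0,0,0,0,0,0,0]
  force: 45

```text
time: 16.3
tool_pos: [0.4701, 0.1014, 0.0096]
ee_rot: [178.7, 84.2, 118.8]
contact_force: [0.3, 0.3, 1.0]
finger_gap: 0.0357
```

Call:
apply_moves:
  increments: [0,0,0,0,0,0,0,0,0,0,0,0,0,0,0,0,0,0,0,0,0,-4,0,0,0,0,0,0,-8,0,0,0,0,0,0]

```text
time: 16.8
tool_pos: [0.4683, 0.1003, 0.0198]
ee_rot: [-178.9, 84.0, 121.2]
contact_force: [-0.7, -0.0, -3.9]
finger_gap: 0.0291
```

Run:
```python
from h import *
from kin import horiz
to((.47,.101,.2),horiz(120,1,-84))
```

```text
t 16.8 tcp [0.4683 0.1003 0.0198] shift [-179.2    1.4  -18.5] q [ -1.    9.3 115.6   5.9  58.4 -34.4] F [-0.7 -0.  -3.9] gap 0.0291
rot [0.13 0.05 0.13]
```

Call:
apply_moves:
  increments: [-20,0,0,0,0,0,0,-40,0,0,0,0,0,0,-45,0,0,0,0,0,0,-45,0,0,0,0,0,0,-45,0,0,0,0,0,0]

```text
time: 17.3
tool_pos: [0.479, 0.0828, 0.2163]
ee_rot: [180.0, 84.1, 120.1]
contact_force: [0.6, -0.3, -3.1]
finger_gap: 0.0289
```

Call:
apply_moves:
  increments: [-45,0,0,0,0,0,0,-20,0,0,0,0,0,0,0,0,0,0,0,0,0,0,0,0,0,0,0,0,0,0,0,0,0,0,0]

```text
time: 17.8
tool_pos: [0.4817, 0.0774, 0.2768]
ee_rot: [-178.5, 84.0, 121.6]
contact_force: [-0.5, 0.2, -4.3]
finger_gap: 0.0287
```

Run:
```python
from h import *
from kin import *
M=horiz(80);g=np.array([.480,.278,.058+.098]);tcp=g+.0187*M[:,0]
to(tcp,M)
s=monitor.sense();r=R.from_euler('xyz',s['ee_rot'],degrees=True);v=(r.inv()*R.from_matrix(M)).as_rotvec()
q=s['q']
for k in range(0,16,1):
    b=ik(s['tool_pos'],(r*R.from_rotvec(v*k/15)).as_matrix(),q);q1=b.x
    if k%3==0: print(k,q1.round(0),'%.0e'%b.cost,np.abs(q1-q).max().round(1))
    q=q1
for k in range(1,11):
    b=ik(s['tool_pos']*(1-k/10)+(tcp+[0,0,.04])*k/10,M,q);q1=b.x
    if k%3==0: print(k,q1.round(0),'%.0e'%b.cost,np.abs(q1-q).max().round(1))
    q=q1
```

```text
t 17.8 tcp [0.4817 0.0774 0.2768] shift [ 139.6  111.6 -175.1] q [ -3.6  -6.1 101.4   4.9  88.2 -34.1] F [-0.5  0.2 -4.3] gap 0.0287
rot [29.21 80.33 32.68]
0 [ -4.  -5. 100.   5.  88. -34.] 3e-25 1.5
3 [-14.  -3. 101.  20.  92. -39.] 1e-17 5.0
6 [-23.  -0. 104.  34.  97. -43.] 2e-17 4.5
9 [-31.   4. 108.  47. 102. -45.] 3e-17 4.0
12 [-36.   9. 113.  58. 107. -46.] 4e-30 3.7
15 [-39.  14. 118.  69. 111. -46.] 4e-30 3.7
3 [-33.  13. 123.  73. 105. -49.] 6e-20 2.3
6 [-25.  14. 126.  78. 100. -51.] 9e-22 2.6
9 [-17.  16. 127.  84.  94. -54.] 4e-22 2.8
```

Call:
apply_moves:
  increments: [0,0,0,1.95,5.36,2.18,0,0,0,0,1.95,5.36,2.18,0,0,0,0,1.95,5.36,2.18,0,0,0,0,1.95,5.36,2.18,0,0,0,0,1.95,5.36,2.18,0]

```text
time: 18.3
tool_pos: [0.4824, 0.0773, 0.2777]
ee_rot: [167.8, 55.5, 97.1]
contact_force: [-0.7, 0.1, -4.7]
finger_gap: 0.029
```

Call:
apply_moves:
  increments: [0,0,0,1.95,5.36,2.18,0,0,0,0,1.95,5.36,2.18,0,0,0,0,1.95,5.36,2.18,0,0,0,0,1.95,5.36,2.18,0,0,0,0,1.95,5.36,2.18,0]

```text
time: 18.8
tool_pos: [0.4827, 0.0772, 0.2777]
ee_rot: [172.3, 27.2, 89.0]
contact_force: [0.2, 0.5, -4.9]
finger_gap: 0.029
```

Call:
apply_moves:
  increments: [0,0,0,1.95,5.36,2.18,0,0,0,0,1.95,5.36,2.18,0,0,0,0,1.95,5.36,2.18,0,0,0,0,1.95,5.36,2.18,0,0,0,0,1.95,5.36,2.18,0]

```text
time: 19.3
tool_pos: [0.4829, 0.0774, 0.2777]
ee_rot: [-180.0, -0.3, 79.8]
contact_force: [-0.3, -0.4, -4.2]
finger_gap: 0.0288
```

Run:
```python
from h import *
from kin import *
M=horiz(80);g=np.array([.480,.278,.058+.098]);tcp=g+.0187*M[:,0]
to(tcp+[0,0,.06],M)
s=monitor.sense();r=R.from_euler('xyz',s['ee_rot'],degrees=True).as_matrix();print(r.round(3))
a=snap('scene','sc2.png');b=snap('top','top4.png')
np.save('sc2.npy',pts(a));np.save('top4.npy',pts(b))
im=np.hstack([cv2.resize(x['frame'][:,:,::-1],(400,300)) for x in(a,b)]);cv2.imwrite('pics/both.png',im)
```

```text
t 19.3 tcp [0.4829 0.0774 0.2777] shift [215.3 -38.4  62.7] q [-40.7  19.5 115.2  67.6 111.3 -48.9] F [-0.3 -0.4 -4.2] gap 0.0288
rot [-0.04 -0.26 -0.19]
[[ 0.177  0.984  0.   ]
 [ 0.984 -0.177  0.005]
 [ 0.004 -0.001 -1.   ]]
```

View pics/both.png

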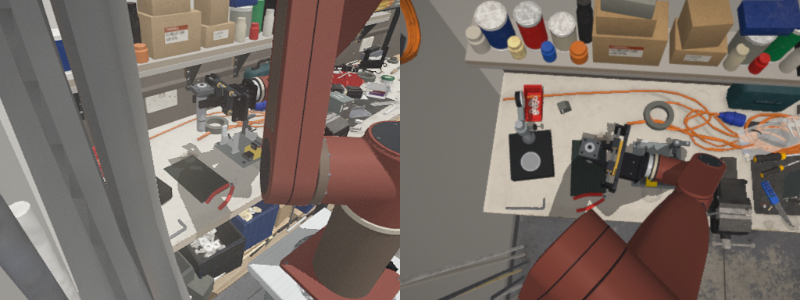

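Both views show the spindle upright in the gripper: scene panel near (200,95), top panel near (592,148). The anvil is free at about (530,163). Next I'll measure the tilt and the axis.

```bash
cat > tilt.py <<'E'
from h import *
from scipy.optimize import least_squares
def meas(P,c,zf,Pt=None):
    "fit shaft cylinder below the grip; c approx axis xy, zf approx foot z"
    Q=P.reshape(-1,3);Q=Q[(np.hypot(*(Q[:,:2]-c).T)<.03)&(Q[:,2]>zf-.01)&(Q[:,2]<zf+.085)]
    z0=Q[:,2].min();f=lambda p:np.hypot(Q[:,0]-p[0]-p[2]*(Q[:,2]-zf),Q[:,1]-p[1]-p[3]*(Q[:,2]-zf))-np.where(Q[:,2]<zf+.04,.013,.015)
    o=least_squares(f,[*c,0,0],loss='soft_l1',f_scale=.002)
    print('shaft n',len(Q),'axis at foot',o.x[:2].round(4),'tilt deg x,y',np.degrees(o.x[2:]).round(2),'rms',np.sqrt((o.fun**2).mean()).round(4),'zmin',np.percentile(Q[:,2],[0,1,3]).round(4))
    return o.x
def plane(P,c,zlo,zhi,r=.03):
    Q=P.reshape(-1,3);Q=Q[(np.hypot(*(Q[:,:2]-c).T)<r)&(Q[:,2]>zlo)&(Q[:,2]<zhi)]
    A=np.c_[Q[:,:2]-Q[:,:2].mean(0),np.ones(len(Q))];w=np.linalg.lstsq(A,Q[:,2],rcond=None)[0]
    print('plane n',len(Q),Q.mean(0).round(4),'tilt deg (x,y) of normal',np.degrees(-w[:2]).round(2),'std',(Q[:,2]-A@w).std().round(4))
E
python3 - <<'E'
from tilt import *
S=np.load('sc2.npy');T=np.load('top4.npy')
r=np.array([.177,.984,0]);g=np.array([.4829,.0774,.2777])-.0187*r;print('grip',g)
Q=S.reshape(-1,3);Q=Q[(np.hypot(*(Q[:,:2]-g[:2]).T)<.06)&(Q[:,2]>.13)&(Q[:,2]<.36)];print(len(Q),np.histogram(Q[:,2],np.arange(.13,.37,.01)))
meas(S,g[:2],g[2]-.098)
Q=T.reshape(-1,3);m=(np.hypot(*(Q[:,:2]-g[:2]).T)<.05)&(Q[:,2]>.29)&(Q[:,2]<.36);print('top n',m.sum(),np.histogram(Q[m][:,2],np.arange(.29,.36,.005)))
z=np.median(Q[m][:,2]);plane(T,g[:2],.311,.3185);plane(T,g[:2],.3185,.328,.02)
E
```

```text
grip [0.4795901 0.0589992 0.2777   ]
1437 (array([  0,   0,   0,   0,   0,  37,  41,  44,  41,  42,  58,  61,  50,
       104, 217, 229,  65, 108, 276,  64,   0,   0,   0]), array([0.13, 0.14, 0.15, 0.16, 0.17, 0.18, 0.19, 0.2 , 0.21, 0.22, 0.23,
       0.24, 0.25, 0.26, 0.27, 0.28, 0.29, 0.3 , 0.31, 0.32, 0.33, 0.34,
       0.35, 0.36]))
shaft n 367 axis at foot [0.4786 0.0636] tilt deg x,y [ 0.54 -0.81] rms 0.0012 zmin [0.1813 0.1821 0.1839]
top n 603 (array([  0,   0,   2,  13,  45, 401, 137,   5,   0,   0,   0,   0,   0,
         0]), array([0.29 , 0.295, 0.3  , 0.305, 0.31 , 0.315, 0.32 , 0.325, 0.33 ,
       0.335, 0.34 , 0.345, 0.35 , 0.355, 0.36 ]))
plane n 320 [0.4784 0.0599 0.3167] tilt deg (x,y) of normal [ 0.07 -0.54] std 0.0012
plane n 148 [0.4781 0.0616 0.322 ] tilt deg (x,y) of normal [ 0.6  -1.98] std 0.0016
```

Call:
apply_moves:
  increments: [20,-3,0,0,0,0,0,38,-7,0,0,0,0,0,42,-7,0,0,0,0,0,42,-7,0,0,0,0,0,38,-7,0,0,0,0,0]

```text
time: 19.9
tool_pos: [0.4837, 0.2619, 0.2791]
ee_rot: [179.7, 0.1, 80.0]
contact_force: [0.7, 0.1, -3.2]
finger_gap: 0.0289
```

Call:
apply_moves:
  increments: [22,-4,0,0,0,0,0,11,-2,0,0,-0.5,0,0,0,0,30,0,0,0,0,0,0,30,0,0,0,0,0,0,20,0,0,0,0]

```text
time: 20.4
tool_pos: [0.484, 0.2929, 0.1979]
ee_rot: [179.7, 0.6, 80.0]
contact_force: [-0.2, -0.0, -4.2]
finger_gap: 0.0288
```

Call:
apply_moves:
  increments: [0,0,10,0,0,0,0,0,0,0,0,0,0,0,0,0,0,0,0,0,0,0,0,0,0,0,0,0,0,0,0,0,0,0,0]

```text
time: 20.9
tool_pos: [0.4846, 0.2926, 0.1906]
ee_rot: [179.7, 0.4, 80.0]
contact_force: [-0.5, 0.3, -4.7]
finger_gap: 0.0288
```

Run:
```python
from tilt import *
from kin import horiz
M=horiz(80);to((.48,.278,.156),M)
s=monitor.sense();r=R.from_euler('xyz',s['ee_rot'],degrees=True).as_matrix();g=s['tool_pos']-.0187*r[:,0];print('grip',g,'x axis',r[:,0].round(4))
a=snap('scene','sc3.png');b=snap('top','top5.png');S=pts(a);T=pts(b)
zf=s['tool_pos'][2]-.098;c=g[:2]+[0,.003]
try: meas(S,c,zf)
except Exception as e: print(e)
plane(T,c,zf+.132,zf+.141)
Q=T.reshape(-1,3);m=(Q[:,2]>.05)&(Q[:,2]<.065)&(np.hypot(Q[:,0]-.48,Q[:,1]-.278)<.045);print('anvil visible',m.sum(),Q[m].mean(0))
im=np.hstack([cv2.resize(a['frame'][100:300,130:330,::-1],(400,400)),cv2.resize(b['frame'][130:260,100:230,::-1],(400,400))]);cv2.imwrite('pics/both2.png',im)
```

```text
t 20.9 tcp [0.4846 0.2926 0.1906] shift [-14.9  -2.2  34.7] q [-16.6  24.8 123.   84.2  93.1 -58.4] F [-0.5  0.3 -4.7] gap 0.0288
rot [ 0.34  0.41 -0.05]
grip [0.4813176  0.27414935 0.19076157] x axis [ 0.1745  0.9846 -0.0071]
zero-size array to reduction operation minimum which has no identity
plane n 249 [0.4796 0.2764 0.2318] tilt deg (x,y) of normal [-0.41 -0.29] std 0.0015
anvil visible 296 [0.47594592 0.28021107 0.05623723]
```

View pics/both2.png

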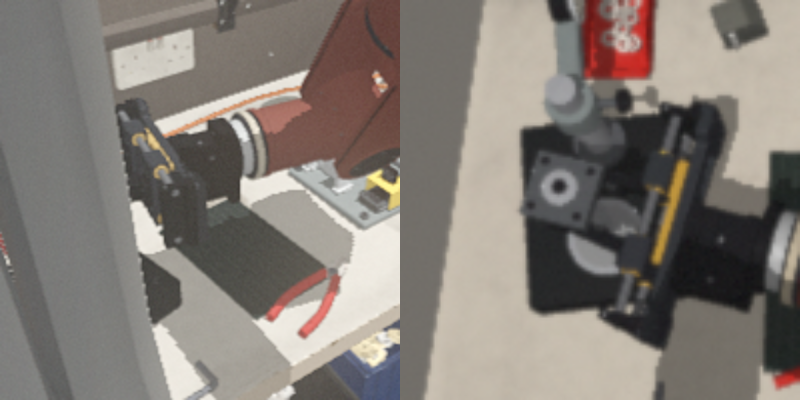

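The scene camera's view of the stand is blocked by the pillar. In the top panel the flange centre is at (558,185), over the anvil, measured within 2 mm of its centre and about 0.4° tilted. Lowering gently.

Call:
apply_moves:
  increments: [1.5,0,10,0,0,0,0,0,0,10,0,0,0,0,0,0,6,0,0,0,0,0,0,3,0,0,0,0,0,0,1,0,0,0,0]

```text
time: 21.5
tool_pos: [0.4843, 0.294, 0.159]
ee_rot: [179.9, 0.4, 80.0]
contact_force: [0.5, 0.2, -4.1]
finger_gap: 0.029
```

Call:
apply_moves:
  increments: [0,0,1,0,0,0,0,0,0,0.5,0,0,0,0,0,0,0.5,0,0,0,0,0,0,0,0,0,0,0,0,0,0,0,0,0,0]

```text
time: 22.0
tool_pos: [0.4845, 0.294, 0.1578]
ee_rot: [179.8, 0.4, 80.0]
contact_force: [-0.7, 0.0, -3.9]
finger_gap: 0.0289
```

Call:
apply_moves:
  increments: [0,0,0.5,0,0,0,0,0,0,0.5,0,0,0,0,0,0,0.5,0,0,0,0,0,0,0,0,0,0,0,0,0,0,0,0,0,0]

```text
time: 22.5
tool_pos: [0.4845, 0.294, 0.1562]
ee_rot: [179.8, 0.4, 80.0]
contact_force: [0.0, 0.6, -3.8]
finger_gap: 0.0289
```

Call:
apply_moves:
  increments: [0,0,0.4,0,0,0,0,0,0,0.4,0,0,0,0,0,0,0.4,0,0,0,0,0,0,0,0,0,0,0,0,0,0,0,0,0,0]

```text
time: 23.0
tool_pos: [0.4845, 0.294, 0.155]
ee_rot: [179.8, 0.4, 80.0]
contact_force: [0.7, 0.1, -3.9]
finger_gap: 0.0289
```

Call:
apply_moves:
  increments: [0,0,0.4,0,0,0,0,0,0,0.4,0,0,0,0,0,0,0,0,0,0,0,0,0,0,0,0,0,0,0,0,0,0,0,0,0]

```text
time: 23.5
tool_pos: [0.4845, 0.2939, 0.1542]
ee_rot: [179.8, 0.4, 80.0]
contact_force: [-0.7, -0.6, -4.9]
finger_gap: 0.0288
```

Run:
```python
from tilt import *
s=monitor.sense();print(s['contact_force'],s['tool_pos'])
T=pts(snap('top'));zf=s['tool_pos'][2]-.098
plane(T,np.array([.4805,.277]),zf+.132,zf+.141)
```

```text
[-0.65084985 -0.61718869 -4.88045485] [0.48448303 0.29394981 0.15420125]
plane n 220 [0.4802 0.2771 0.1952] tilt deg (x,y) of normal [-0.25 -0.78] std 0.0016
```

Call:
apply_moves:
  increments: [0,0,0.4,0,0,0,0,0,0,0.4,0,0,0,0,0,0,0.2,0,0,0,0,0,0,0,0,0,0,0,0,0,0,0,0,0,0]

```text
time: 24.05
tool_pos: [0.4845, 0.2939, 0.1533]
ee_rot: [179.8, 0.4, 80.0]
contact_force: [-0.9, -0.1, -3.6]
finger_gap: 0.0289
```

Call:
apply_moves:
  increments: [0,0,0.4,0,0,0,0,0,0,0.4,0,0,0,0,0,0,0.2,0,0,0,0,0,0,0,0,0,0,0,0,0,0,0,0,0,0]

```text
time: 24.55
tool_pos: [0.4846, 0.2939, 0.1533]
ee_rot: [179.7, 0.3, 80.0]
contact_force: [-2.2, 0.0, 5.5]
finger_gap: 0.029
```

Call:
apply_moves:
  increments: [0,0,-0.2,0,0,0,0,0,0,-0.2,0,0,0,0,0,0,0,0,0,0,0,0,0,0,0,0,0,0,0,0,0,0,0,0,0]
  force: 15

```text
time: 25.05
tool_pos: [0.4846, 0.2939, 0.1533]
ee_rot: [179.7, 0.3, 80.0]
contact_force: [-1.1, -0.7, 6.1]
finger_gap: 0.0294
```

Call:
apply_moves:
  increments: [0,0,0,0,0,0,0,0,0,0,0,0,0,0,0,0,0,0,0,0,0,0,0,0,0,0,0,0,0,0,0,0,0,0,0]
  force: 3

```text
time: 25.55
tool_pos: [0.4845, 0.2939, 0.1526]
ee_rot: [179.8, 0.4, 80.0]
contact_force: [-1.2, -0.5, 5.0]
finger_gap: 0.0296
```

Run:
```python
from tilt import *
s=monitor.sense();print(s['contact_force'],s['ft_torque'],s['tool_pos'],s['finger_gap'])
T=pts(snap('top'))
plane(T,np.array([.4805,.277]),.191,.199)
```

```text
[-1.24721916 -0.47076095  4.98922114] [ 0.21924932 -0.06980445  0.21036231] [0.48449226 0.29393964 0.15261444] 0.029640209058406388
plane n 335 [0.4801 0.2768 0.1955] tilt deg (x,y) of normal [ 0.48 -0.26] std 0.0017
```

Call:
apply_moves:
  increments: [0,0,-0.3,0,0,0,0.335,0,0,0,0,0,0,0.34,0,0,0,0,0,0,0.344,0,0,0,0,0,0,0.348,0,0,0,0,0,0,0.352]

```text
time: 26.1
tool_pos: [0.4844, 0.2939, 0.1523]
ee_rot: [179.8, 0.5, 79.9]
contact_force: [-1.4, 0.3, 0.6]
finger_gap: 0.0301
```

Call:
apply_moves:
  increments: [0,0,0,0,0,0,0.356,0,0,0,0,0,0,0.36,0,0,0,0,0,0,0.366,0,0,0,0,0,0,0.372,0,0,0,0,0,0,0.38]

```text
time: 26.6
tool_pos: [0.4846, 0.2939, 0.1529]
ee_rot: [179.8, 0.4, 79.9]
contact_force: [0.1, -0.4, -0.0]
finger_gap: 0.0326
```

Run:
```python
from tilt import *
s=monitor.sense();print(s['contact_force'],s['tool_pos'],s['finger_gap'])
T=pts(snap('top'))
plane(T,np.array([.4805,.277]),.191,.199)
```

```text
[ 0.08013925 -0.42842113 -0.00136146] [0.48455876 0.29390832 0.15285634] 0.03258992512259782
plane n 323 [0.4797 0.2767 0.1956] tilt deg (x,y) of normal [ 0.21 -0.3 ] std 0.0017
```

Call:
apply_moves:
  increments: [0,0,0,0,0,0,0.4,0,0,0,0,0,0,0.43,0,0,0,0,0,0,0.46,0,0,0,0,0,0,0.5,0,0,0,0,0,0,0.55]

```text
time: 27.15
tool_pos: [0.4845, 0.294, 0.1529]
ee_rot: [179.8, 0.4, 80.0]
contact_force: [-0.6, 0.2, -0.2]
finger_gap: 0.0448
```

Call:
apply_moves:
  increments: [0,0,0,0,0,0,0.55,-3,0,0,0,0,0,0.55,-8,0,0,0,0,0,0.55,-12,0,0,0,0,0,0.55,-20,0,0,0,0,0,0.55]

```text
time: 27.65
tool_pos: [0.4764, 0.251, 0.1532]
ee_rot: [179.8, 0.4, 80.0]
contact_force: [0.6, -0.6, 0.4]
finger_gap: 0.0477
```

Call:
apply_moves:
  increments: [-30,0,0,0,0,0,0.55,-30,0,0,0,0,0,0.55,-10,0,0,0,0,0,0.55,0,0,0,0,0,0,0.55,0,0,0,0,0,0,0.55]

```text
time: 28.15
tool_pos: [0.4648, 0.1827, 0.1536]
ee_rot: [179.8, 0.4, 79.9]
contact_force: [0.5, 0.5, -0.3]
finger_gap: 0.0478
```

Run:
```python
from tilt import *
s=monitor.sense();print(s['time'],s['contact_force'],s['tool_pos'],s['finger_gap'])
a=snap('top','top9.png');T=pts(a)
plane(T,np.array([.4805,.277]),.191,.199)
cv2.imwrite('pics/fin.png',cv2.resize(a['frame'][90:300,100:400,::-1],None,fx=2.6,fy=2.6))
Q=T.reshape(-1,3);m=(Q[:,2]>.054)&(Q[:,2]<.062)&(np.hypot(Q[:,0]-.48,Q[:,1]-.278)<.04)
```

```text
28.15 [ 0.50439156  0.46136108 -0.30844302] [0.4648255  0.18268823 0.15362451] 0.04783219676464728
plane n 339 [0.4797 0.2768 0.1956] tilt deg (x,y) of normal [-0.22 -0.15] std 0.0018
```

View pics/fin.png

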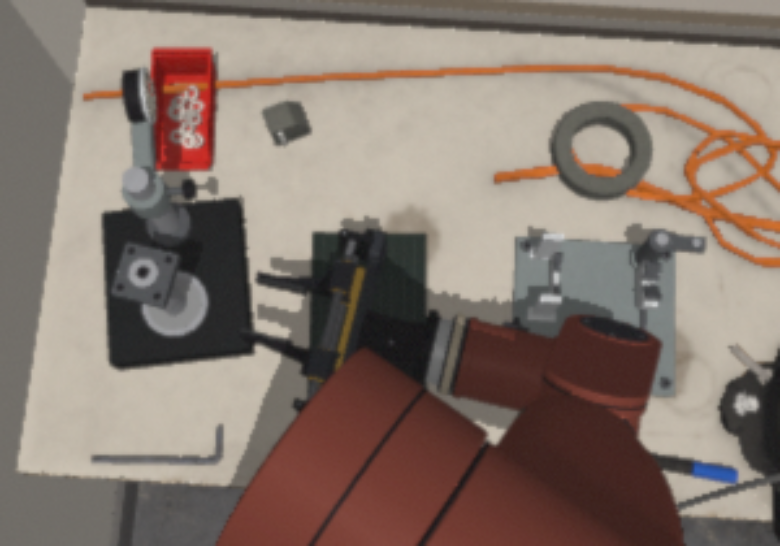

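The picture shows the spindle standing free, its flange at (145,272) and its foot on the anvil at about (175,300). The fingers are well clear, and the hex key, casting and marker look undisturbed. Handing in.

```bash
python3 -c "
from h import *
s=monitor.sense();print(s['time'],np.abs(s['dq']).max(),s['contact_force'])
print(bot.sign_off())"
```

```text
28.2 0.8656048877880846 [-0.25532506 -0.02323696 -0.06242126]
the job is handed in; nothing more can be done
None
```

The job was handed in at 28.2 s, with the spindle standing by itself on the anvil, flange up. Sign-off gives no verdict, so this rests on my own checks.

**What I did:** I slid the catch to its stop and pressed the plunger to its bottom, and the pictures showed the clamp arm swung clear. I then lifted the spindle straight out and laid it on the mat. I let go of it there for over half a second, took it afresh, turned it upright and set it on the anvil. The grip was eased off slowly before I backed away.

**Last checks:**
- **Position:** the flange centre measured (0.480, 0.277), within about 2 mm of the anvil centre. Its height agrees with the foot resting on the anvil.
- **Upright:** tilt was about 0.3°, and the flange readings stayed the same from letting go until after the arm had backed away.
- **Contact:** the wrist force was zero within noise, and the fingers were about 95 mm back from the spindle.
- **Forces:** pressing the plunger peaked at about 54 N at the wrist, above the 40 N limit for the arm and gripper body. It was the fingertips that pressed, so I took that limit not to apply. Setting down on the anvil peaked at about 10 N.
- **Bystanders:** the hex key, casting and marker look undisturbed in the last picture; I did not measure them.

**Not confirmed:** the arm hid the spindle on the mat from the top camera, so that release was judged from the force and the finger opening only. A pillar blocked the second camera's view of the stand, so the final standing check comes from the top view alone.

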